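# Open the quick-release vice

## Task

The steel sleeve in the blue quick-release vice is finished with and has to come free. Press down the red release tab on the sliding jaw with the fingertips and, keeping it down, push the jaw back along its rail until it is fully home against the end stop, then let the tab spring up and come clear. Nothing is to be gripped or lifted: leave the sleeve lying in its rest without touching it, and leave everything else on the bench where it is.

Things in the scene. Friction and masses are not known exactly. Their poses are not given: they have to be found in the camera images.
- clamp: Blue quick-release vice screwed to the bench; steel base plate 340 (x) x 112 (y) x 10 mm. Origin on the bench under the plate's middle; its x runs along the rail, from the fixed jaw (face at x = -129 mm, 52 mm high) to the end stop (blue block at x = 136 to 154 mm, 43 mm high), the way the jaw opens. The toothed rail (top 30 mm high) lies on y = 0. Place and heading vary.
- jaw (a joint): Sliding jaw: opening between the jaw faces in m; 0.038 to 0.048 at the start, 0.130 when fully home at the end stop. Carriage 134 mm long, 100 mm wide. With the tab up the ratchet (6 mm teeth) stops it from opening; with the tab kept down it slides with about 3 N and stays where it is left.
- tab (a joint): Red release tab: grows as pressed, 0.22 rad fully down; the pawl is clear above 0.13. Untouched it reads 0 to 0.13 (pawl resting on a tooth). Springs up by itself. Its pivot lies 53 mm behind (clamp +x) and 24 mm below the middle of its top, so its front end tips down. At its middle 7 mm of travel free the pawl, 11 mm is all; at its rear edge 4.5 and 7.5 mm. 2 to 6 N.
- tab_top (a point): Middle of the red tab's ribbed top, 68 mm above the bench with the tab at rest; the top is 35 mm long (along the rail) and 52 mm wide. It rides on the sliding jaw and tips with the tab. The jaw's casting in front of it is 53 mm high.
- push_face (a point): Middle of the front face (towards the tab) of the blue upright push plate on the sliding jaw, right behind the tab, 20 mm from the tab's middle, 82 mm above the bench. The plate is 60 mm wide, 14 mm thick along the rail, its top 98 mm above the bench. Pushing this face along clamp +x opens the jaw.
- stop_face (a point): Front of the rubber buffers of the end stop, on the rail's middle line, 30 mm above the bench; the sliding jaw's rear end, 75 mm behind the push plate's front face, comes to rest here.
- bore_sleeve: Ground steel sleeve, 35 mm in diameter and 106 mm long, lying loose in the vee rest between the jaws, across the rail; its origin is the middle of its underside, its axis is its y. Its top is 46 mm above the bench.
- spacer_ring: Bystander near the vice or on the bench: flat steel spacer ring, 54 mm across, 12 mm high; origin at the middle of its underside.
- nipple: Bystander near the vice or on the bench: brass and steel threaded nipple lying down, 104 mm long, 39 mm wide, 34 mm high; origin at the middle of its underside.
- big_nut: Bystander near the vice or on the bench: large steel nut lying flat, 47x41x20 mm; origin at the middle of its underside.
- hex_key: Bystander near the vice or on the bench: black hex key lying flat, 87x34x8 mm; origin at the middle of its underside.
- coupler_body: Bystander near the vice or on the bench: plated quick coupler lying down, 93x41x37 mm; origin at the middle of its underside.
- insulating_tape: Bystander near the vice or on the bench: roll of black insulating tape lying flat, 62 mm across, 18 mm high; origin at the middle of its underside.
- wrench_17: Bystander near the vice or on the bench: combination wrench lying flat, 175x34x8 mm; origin at the middle of its underside.

How it is judged:
By the outcome, as a careful person would: the job done as asked, in the order asked, and still so for the second after the job is handed in, with the robot touching nothing.
It also fails if it takes over 38 s, if anything falls off the work surface, if the arm or the gripper's body presses on something with over 40 N, if the wrist force passes 120 N, or if a joint passes its speed limit or range.

## Robot

A 6-joint arm with a two-finger parallel gripper is mounted at the origin on a cart in front of the work surface, level with it; the furniture and walls round the work are solid. World frame = base frame: x ahead of the robot, y to its left, z up, the work surface at z = 0. Lengths are in m, angles in rad, forces in N, time in s.
With the tool pointing down it reaches from about 0.35 to 1 m from the base axis. Payload 7.1 kg.
Tool frame: the origin (TCP) lies midway between the tips of the shut fingers; the grasp point (between the pads) lies 19 mm behind it; z points along the fingers, y is the line along which they close (so a half turn about z gives the same grasp; the last joint's range is limited). The gripper opens to 85 mm and grips with 20 to 120 N. Pads are 22 mm wide; open, the fingers measure 114 mm over their backs; the gripper's body (76 mm by 85 mm) begins 54 mm behind the grasp point. The pads swing forward as they close: fully open they stand 13 mm farther back than shut.
Start: joints at [-1.275, 0.423, 1.63, -0, 1.089, -0.019], TCP at [0.194, -0.594, 0.231] pointing down, gripper open.
Joint ranges: [-3, 3], [-0.9, 2.11], [0.09, 2.58], [-1.31, 4.45], [0.11, 2.69], [-2.54, 2.54]. Speed limits (rad/s): [2.39, 2.39, 3.01, 3.14, 3.14, 3.14].

## Interface

Orientations are given as a rotation vector (axis times angle).
In Python, from workcell import manip, eoat, kin, optics, ticket, status gives the robot as it stands. Calls block until the motion is done:
- manip.move_to(position, orientation): joint-space move of the TCP to a pose.
- manip.move_straight(position, rate=0.15, rotation=None): straight line of the TCP; rotation=None keeps the orientation; rate is the mean speed in m/s.
- manip.move_joints(angles): joint-space move.
- eoat.set_gripper(opening): finger opening in m; the grip force is fixed at half the most; returns when the fingers have stopped.
- manip.wait(seconds).
- kin.ik(position, orientation): joint angles nearest the present ones, or None.
- optics.read_camera(name): name is "scene" or "top" or "wrist"; returns (picture, depth): 384x512x3 uint8, red, green, blue; 384x512 float32, m along the optical axis (not along the pixel's ray), 0 where there is no reading.
- optics.camera_info(name): a dict with "K" (3x3 intrinsics, pixels), "position" and "orientation" of the camera in the world; the wrist camera has in their place "tool_from_camera" (4x4, takes a point from camera to tool coordinates, whose origin is the TCP and whose axes are the flange's). Camera axes: x right, y down, z forward; pixel columns grow to the right and rows downward; lengths in m; the calibration is good to about 2 mm. A picture is of the moment at which its call begins: read the wrist's pose just before it. camera_info takes no time and is no camera call.
A pose or a line that the arm cannot do raises manip.MotionError and nothing moves.
- ticket.hand_in(): hands the job in; it is judged then, once.
Readings, each from a call of its own:
- status.read_clock(): time.
- status.read_joint_positions(): joint angles.
- status.read_qd(): joint speeds.
- status.read_joint_torque(): joint torques, N m.
- status.read_ee_pos(): TCP position.
- status.read_tcp_rot(): TCP orientation.
- status.read_wrist_force(): force on the tool from outside, world axes, zero at the start.
- status.read_ft_torque(): the same for the moment, N m.
- status.read_grip_width(): finger opening in m.
- status.read_grip_force(): force on a finger pad.
Only numpy, scipy, OpenCV 4.12 (cv2) and the standard library are available. Lean on these libraries where they do the work, as an engineer would, in place of code of your own. Each camera call takes 0.05 s, during which the arm holds its last target. There are 200 camera calls.

## Working session

There is one attempt and no reset: what is moved stays moved. The work goes in short steps, each a Python script; the robot and the scene stay as the last script left them, time stands still between calls to the robot, and variables do not carry over. Pictures are saved under pics/ and viewed, at most 10 in all, crops included, and the job is handed in when it is done.

```bash
mkdir -p pics
cat > h.py <<'E'
import numpy as np, cv2
from scipy.spatial.transform import Rotation as R
from workcell import manip, eoat, kin, optics, ticket, status
def cam(n):
    i=optics.camera_info(n); K=np.array(i["K"])
    if n=="wrist":
        T=np.eye(4);T[:3,:3]=R.from_rotvec(status.read_tcp_rot()).as_matrix();T[:3,3]=status.read_ee_pos()
        T=T@np.array(i["tool_from_camera"]);return K,T
    o=np.array(i["orientation"]);T=np.eye(4)
    T[:3,:3]=o if o.shape==(3,3) else R.from_rotvec(o).as_matrix();T[:3,3]=i["position"];return K,T
def shot(n,f=None):
    K,T=cam(n);p,d=optics.read_camera(n)
    if f: cv2.imwrite(f,p[:,:,::-1])
    return p,d,K,T
def cloud(d,K,T):
    v,u=np.indices(d.shape)
    P=np.stack([(u-K[0,2])/K[0,0]*d,(v-K[1,2])/K[1,1]*d,d],-1)
    return P@T[:3,:3].T+T[:3,3]
def ray(u,v,z,K,T):
    r=T[:3,:3]@np.array([(u-K[0,2])/K[0,0],(v-K[1,2])/K[1,1],1]);return T[:3,3]+r*(z-T[2,3])/r[2]
E
python3 - <<'E'
from h import *
print(optics.camera_info("top"))
out=[]
for n in("top","scene"):
    p,d,K,T=shot(n,f"pics/{n}.png");C=cloud(d,K,T)
    h=cv2.cvtColor(p,cv2.COLOR_RGB2HSV);H,S,V=cv2.split(h)
    for nm,m in(("red",((H<8)|(H>172))&(S>150)&(V>80)),("blue",(H>100)&(H<125)&(S>120)&(V>50))):
        k,l,st,c=cv2.connectedComponentsWithStats(m.astype(np.uint8))
        for i in range(1,k):
            if st[i,4]>40:
                q=C[(l==i)&(d>0)];print(n,nm,st[i],c[i].round(),np.median(q,0).round(3) if len(q) else None, q[:,2].max() if len(q) else None)
print(status.read_clock(),status.read_tcp_rot())
E
```

```text
{'K': array([[349.04584513,   0.        , 261.26646249],
       [  0.        , 349.04584513, 193.65982742],
       [  0.        ,   0.        ,   1.        ]]), 'position': array([ 0.4653987 , -0.0207259 ,  1.05904903]), 'orientation': array([-2.15448359,  2.16423596, -0.10642157])}
top red [396  69  18  26 253] [406.  84.] [ 0.895 -0.434  0.069] 0.09858273928604733
top red [443  69   5  11  41] [445.  74.] [ 0.915 -0.539  0.094] 0.09832938060870688
top red [279 201  10  18 146] [284. 210.] [ 0.528 -0.074  0.064] 0.06886373559920655
top blue [456  17  28  37 163] [476.  36.] [ 1.039 -0.663  0.067] 0.08187535792714051
top blue [ 316   48   63   43 1980] [346.  69.] [ 0.973 -0.273  0.005] 0.03401150622618099
top blue [337 135  41  12 160] [357. 140.] [ 0.743 -0.301  0.015] 0.020784021445138245
top blue [213 193   8  29 140] [216. 207.] [0.539 0.123 0.044] 0.04824641639708016
top blue [249 195  44  33 561] [271. 210.] [ 0.526 -0.034  0.055] 0.10271717230569044
top blue [313 196   9  33 225] [316. 212.] [ 0.523 -0.167  0.052] 0.05729063352618091
scene blue [220 116  25  20 157] [235. 126.] [ 0.977 -0.248  0.02 ] 0.03353322475600384
scene blue [299 175  23  15  78] [310. 182.] [ 0.516 -0.164  0.053] 0.05630850980287028
scene blue [247 178  54  43 766] [271. 200.] [ 0.508 -0.031  0.052] 0.10124184177460671
scene blue [211 214  21  25 256] [220. 225.] [0.534 0.131 0.037] 0.04710097348286135
0.1 [-3.10142827e+00 -4.92111633e-01  2.91161744e-04]
```

View pics/top.png

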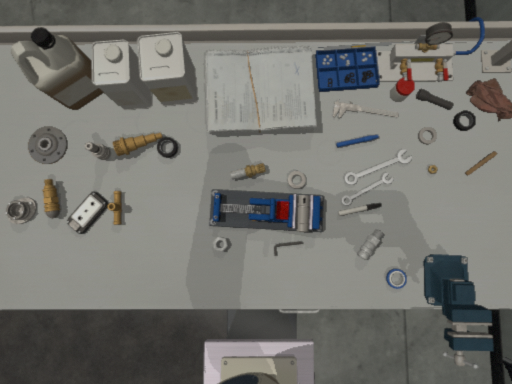

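View pics/scene.png

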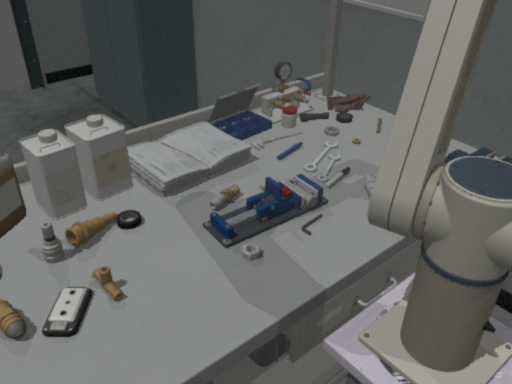

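The top view shows the vice with its fixed jaw at (316,212), red tab at (284,210), push plate at about (270,210) and end stop at (216,207). So it opens towards world +y. Next I'll shut the fingers and take a closer look from above the tab.

```bash
cat >> h.py <<'E'
def down(ax):  # tool z down, tool x along horizontal ax
    x=np.r_[ax[:2],0]/np.hypot(*ax[:2]);z=np.array([0,0,-1.]);return R.from_matrix(np.c_[x,np.cross(z,x),z]).as_rotvec()
E
python3 - <<'E'
from h import *
a=np.array([.016,.29])
c=[(s,kin.ik([.53,-.07,.27],down(s*a))) for s in(1,-1)]
print(c)
q0=np.array(status.read_joint_positions())
s,q=min([x for x in c if x[1] is not None],key=lambda x:abs(x[1][5]))
print(s);eoat.set_gripper(0.0)
manip.move_to([.53,-.07,.27],down(s*a))
p,d,K,T=shot("wrist","pics/w1.png");C=cloud(d,K,T);np.savez("w1.npz",p=p,d=d,K=K,T=T)
H,S,V=cv2.split(cv2.cvtColor(p,cv2.COLOR_RGB2HSV))
for nm,m in(("red",((H<8)|(H>172))&(S>150)&(V>80)),("blue",(H>100)&(H<125)&(S>120)&(V>50))):
    k,l,st,c=cv2.connectedComponentsWithStats(m.astype(np.uint8))
    for i in range(1,k):
        if st[i,4]>150:
            q=C[(l==i)&(d>0)];print(nm,st[i],c[i].round(),np.median(q,0).round(4),np.percentile(q,[1,99],0).round(4).tolist())
print(status.read_clock(),status.read_wrist_force(),status.read_ee_pos(),status.read_grip_width())
E
```

```text
[(1, array([-1.53576800e-01,  2.44886742e-01,  1.79339111e+00, -4.44089210e-16,
        1.10331480e+00, -9.84602661e-02])), (-1, None)]
1
red [228 159  49  23 941] [252. 170.] [ 0.5287 -0.0759  0.0628] [[0.504, -0.0872, 0.0608], [0.5529, -0.0641, 0.0652]]
blue [ 221   71   63  108 3107] [253. 116.] [ 0.5335 -0.0215  0.0539] [[0.5016, -0.0813, 0.0407], [0.5632, 0.0229, 0.0987]]
blue [211 164  83  28 780] [250. 185.] [ 0.525  -0.0952  0.0525] [[0.4829, -0.1025, 0.0406], [0.5724, -0.0745, 0.0543]]
blue [212 239  26  15 302] [223. 245.] [ 0.4891 -0.1639  0.0514] [[0.4775, -0.1743, 0.0492], [0.5064, -0.1569, 0.0531]]
blue [269 239  24  15 260] [281. 245.] [ 0.5582 -0.168   0.0514] [[0.5432, -0.1786, 0.049], [0.5688, -0.1613, 0.0533]]
blue [407 276  18  53 480] [415. 302.] [ 0.7372 -0.2796  0.0139] [[0.7268, -0.3187, 0.0095], [0.7517, -0.2422, 0.0161]]
3.15 [-0.15138724  0.11873526 -0.45107617] [ 0.52997746 -0.07077086  0.26991705] -0.00011134961968364823
```

View pics/w1.png

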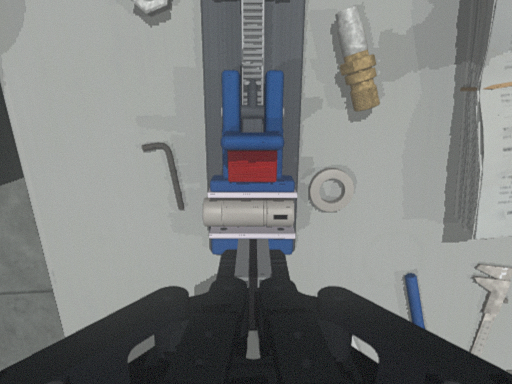

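The wrist view shows the tab at (252,166), push plate at (252,142), sleeve at (248,213) and ring at (331,190). The rail runs up the image. I'll refine the heading and push face from this saved picture.

Run:
```python
from h import *
f=np.load("w1.npz");p,d,K,T=[f[k] for k in"pdKT"];C=cloud(d,K,T)
H,S,V=cv2.split(cv2.cvtColor(p,cv2.COLOR_RGB2HSV))
b=(H>100)&(H<125)&(S>120)&(V>50)&(d>0)
b[:60]=0;b[260:]=0;b[:,200]=0
def pts(m,z=None):
    v,u=np.nonzero(m);return C[m] if z is None else np.array([ray(x,y,z,K,T) for x,y in zip(u,v)])
m=b&(C[...,2]>.092)&(C[...,1]>-.1);q=pts(m,.098)
rc=cv2.minAreaRect(q[:,:2].astype(np.float32)*1000);print("plate top",rc,len(q))
r=((H<8)|(H>172))&(S>150)&(V>80)&(d>0);r[:140]=0;r[200:]=0
q=pts(r,.064);rr=cv2.minAreaRect(q[:,:2].astype(np.float32)*1000);print("tab",rr)
# rail black base plate left/right edges -> heading
a=np.array([.016,.29]);a/=np.hypot(*a);n=np.array([a[1],-a[0]])
g=(C[...,2]>.006)&(C[...,2]<.015)&(d>0)&(C[...,1]>-.03)&(C[...,1]<.12)&(abs((C[...,:2]-[.53,-.07])@n)<.075)
e=[];Q=C[g][:,:2]
for s0 in np.arange(-.03,.1,.01):
    k=Q[(Q[:,1]>s0)&(Q[:,1]<s0+.01)]
    if len(k)>20:e.append([s0+.005,*np.percentile(k[:,0],[1,99])])
e=np.array(e);print(e.round(4).tolist());print(np.polyfit(e[:,0],e[:,1:],1))
cc=pts(r);A=np.c_[cc[:,:2]-cc[:,:2].mean(0),np.ones(len(cc))];print("tab plane",np.linalg.lstsq(A,cc[:,2],rcond=None)[0],cc[:,:2].mean(0))
```

```text
plate top ((530.5458984375, -41.44325256347656), (12.90443229675293, 57.43391036987305), 86.8406753540039) 836
tab ((528.8069458007812, -70.97314453125), (31.900115966796875, 50.169551849365234), 86.84099578857422)
[[-0.025, 0.4763, 0.5872], [-0.015, 0.476, 0.5873], [-0.005, 0.4768, 0.5874], [0.005, 0.4779, 0.5889], [0.015, 0.4781, 0.5888], [0.025, 0.4789, 0.589], [0.035, 0.48, 0.5903], [0.045, 0.4806, 0.5903], [0.055, 0.4809, 0.5907], [0.065, 0.4818, 0.5917], [0.075, 0.482, 0.5918], [0.085, 0.4829, 0.5931], [0.095, 0.4835, 0.5921]]
[[0.06432712 0.04924724]
 [0.47741652 0.58814936]]
tab plane [0.00280397 0.0851251  0.06288264] [ 0.52892632 -0.07477265]
```

```bash
cat >> h.py <<'E'
th=.0555;a=np.array([np.sin(th),np.cos(th),0]);F0=np.array([.5301,-.0484,0])
def P(s,z): return F0+a*s+[0,0,z]   # s: along rail from initial push face
E
python3 - <<'E'
from h import *
manip.move_to(P(-.014,.12),down(a))
manip.move_straight(P(-.014,.075))
b=np.array(status.read_wrist_force());print(b,status.read_ee_pos(),P(-.014,.075))
z=.070
while z>.0575:
    manip.move_straight(P(-.014,z),rate=.03)
    f=np.array(status.read_wrist_force())-b
    print(round(z,4),status.read_ee_pos().round(4)[2],f.round(2))
    if f[2]>9:break
    z-=.001
print(status.read_clock());np.save("b.npy",b)
shot("wrist","pics/w2.png");shot("scene","pics/s2.png")
a_=cv2.imread("pics/w2.png")[60:260,150:400];b_=cv2.imread("pics/s2.png")[130:270,180:355]
cv2.imwrite("pics/j2.png",cv2.hconcat([cv2.resize(a_,(400,320)),cv2.resize(b_,(400,320))]))
E
```

```text
[-0.37099191 -0.29104022  0.04958266] [ 0.53030346 -0.06259839  0.07624299] [ 0.5293234  -0.06237844  0.075     ]
0.07 0.0705 [ 0.53 -0.14 -0.09]
0.069 0.069 [ 0.14 -0.3   0.58]
0.068 0.0679 [ 0.49  0.32 -0.43]
0.067 0.0669 [-0.01 -0.15 -0.2 ]
0.066 0.0659 [ 0.63  0.18 -0.52]
0.065 0.0649 [0.58 0.49 0.41]
0.064 0.0642 [-0.18 -1.27  2.71]
0.063 0.0631 [-0.67 -2.06  4.5 ]
0.062 0.0621 [-0.72 -3.48  4.88]
0.061 0.061 [-0.61 -2.81  4.65]
0.06 0.0601 [-0.75 -2.03  4.85]
0.059 0.0592 [ 0.58 -2.61  6.29]
0.058 0.0588 [-3.51 -2.46 12.44]
7.5667
```

View pics/j2.png

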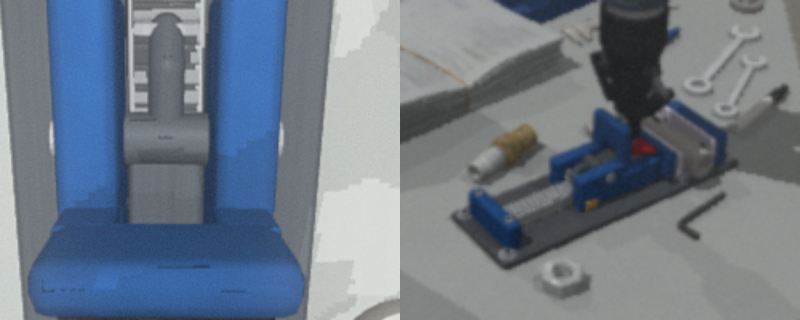

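The fingertips are on the tab just ahead of the push plate. The tab bottoms at z≈0.0585 (12 N), so I'll hold about 0.0592 and push.

Run:
```python
from h import *
b=np.load("b.npy");z=.0591
def go(s,r):
    manip.move_straight(P(s,z),rate=r);f=np.array(status.read_wrist_force())-b
    e=np.array(status.read_ee_pos());print(round(s,4),((e-F0)@a).round(4),e[2].round(4),"along",(f@a).round(2),"z",f[2].round(2),status.read_clock());return f
ok=True
for s in(-.010,-.006,-.002,.005,.012,.02):
    f=go(s,.03)
    if -f@a>20: ok=False;break
if ok:
    for s in(.04,.055,.064):
        f=go(s,.04)
        if -f@a>20:break
    else:
        s=.066
        while s<.095:
            f=go(s,.02)
            if -f@a>16:break
            s+=.002
```

```text
-0.01 -0.0098 0.0593 along -2.51 z 5.32 7.9583
-0.006 -0.0057 0.0592 along -1.96 z 4.9 8.2417
-0.002 -0.0017 0.0592 along -0.1 z 4.97 8.525
0.005 0.0053 0.0592 along -0.56 z 5.4 8.9083
0.012 0.0123 0.0592 along 0.77 z 4.41 9.2917
0.02 0.0202 0.0592 along 0.02 z 6.54 9.7083
0.04 0.0403 0.0592 along 0.51 z 4.6 10.3583
0.055 0.0552 0.0592 along -0.07 z 5.54 10.8833
0.064 0.0641 0.0592 along 1.0 z 4.46 11.2583
0.066 0.0659 0.0592 along -0.42 z 4.4 11.5083
0.068 0.0678 0.0592 along -0.94 z 5.22 11.7583
0.07 0.0697 0.0592 along -1.61 z 4.51 12.0083
0.072 0.0713 0.0593 along -4.3 z 6.43 12.2583
0.074 0.0732 0.0594 along -5.89 z 7.59 12.5083
0.076 0.0753 0.0594 along -4.65 z 6.58 12.7583
0.078 0.0764 0.0593 along -10.82 z 8.22 13.0083
0.08 0.0765 0.0594 along -24.23 z 9.3 13.2583
```

Run:
```python
from h import *
p,d,K,T=shot("wrist");p2,*_=shot("scene")
cv2.imwrite("pics/j3.png",cv2.hconcat([cv2.resize(p[0:230,140:400],(400,354)),cv2.resize(p2[130:270,180:338],(400,354))])[:,:,::-1])
```

```text
(no output)
```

View pics/j3.png

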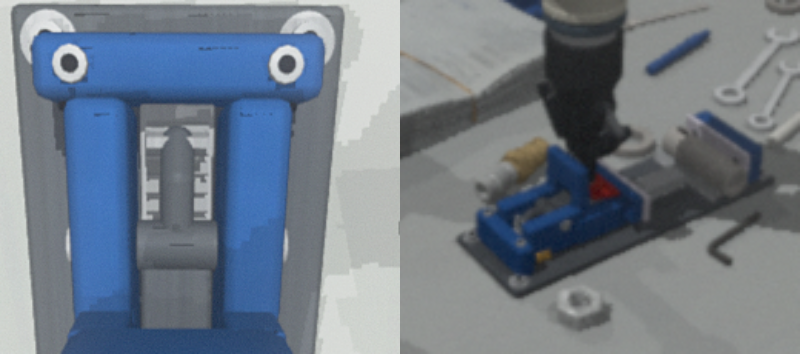

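The carriage's rear arms touch the end stop, so the jaw is home. I'll ease the load and lift straight up.

Run:
```python
from h import *
b=np.load("b.npy")
manip.move_straight(P(.0772,.0591),rate=.02);print(np.array(status.read_wrist_force())-b)
manip.move_straight(P(.0768,.075),rate=.04)
manip.move_straight(P(.070,.13),rate=.1)
manip.move_straight(P(.02,.27),rate=.15)
manip.wait(.3)
p,d,K,T=shot("wrist");C=cloud(d,K,T);p2,*_=shot("top")
cv2.imwrite("pics/j4.png",cv2.hconcat([cv2.resize(p,(480,360)),cv2.resize(p2[150:270,190:320],(320,360))])[:,:,::-1])
H,S,V=cv2.split(cv2.cvtColor(p,cv2.COLOR_RGB2HSV))
r=((H<8)|(H>172))&(S>150)&(V>80)&(d>0);cc=C[r]
A=np.c_[cc[:,:2]-cc[:,:2].mean(0),np.ones(len(cc))];print("tab plane",np.linalg.lstsq(A,cc[:,2],rcond=None)[0],cc.mean(0))
m=(H>100)&(H<125)&(S>120)&(V>50)&(C[...,2]>.092)&(d>0);q=np.array([ray(x,y,.098,K,T) for y,x in zip(*np.nonzero(m))])
print("plate travel",(np.median(q,0)-F0)@a-.007,status.read_clock())
```

```text
[-0.16871701 -4.37947469  7.47727802]
tab plane [0.00403874 0.08907701 0.06304776] [0.53428725 0.01219194 0.06304776]
plate travel 0.0863976836377132 16.45
```

View pics/j4.png

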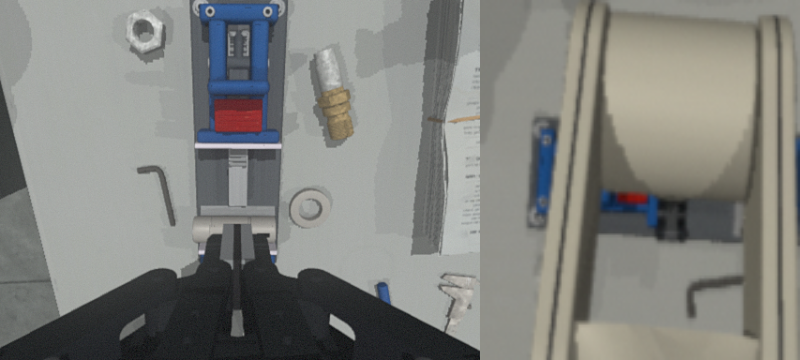

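The jaw sits against the stop after about 87 mm of travel. The tab is up on a tooth, and the sleeve and nearby items haven't moved.

```bash
python3 -c "
from h import *
print(ticket.hand_in())"
```

```text
the job is handed in; nothing more can be done
None
```

The jaw was pushed about 87 mm to the end stop with the tab held down, the tab was released and the arm lifted clear; the sleeve was left untouched in its rest, and the job was handed in with about 16.5 s on the clock (limit 38 s).

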